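# Find and mark the balance point of a link arm

### The job

Slide the link arm along the knife edge of the balancing stand, keeping it down on the edge and without pressing it hard on it, until it balances there by itself, level, with both ends free. Then mark that point: set the small black saddle astride the bar directly above the edge, let go, and leave the arm balanced level with the saddle on it. Leave the tape roll, jar and screwdriver alone.

Things in the scene. Friction and masses are not known exactly. Their poses are not given: they have to be found in the camera images.
- bar_mid (a point): Centre (half-way up) of the link arm: a loose flat aluminium bar 216 mm long along its y, 20 mm wide (x), 6 mm thick (z), 200 to 350 g with its two end bushes. It starts across the knife edge, off balance, one bush down on the base plate (tip about 0.08 rad). It stays level within about 2 mm either side of its balance point and tips fully beyond about 4 mm.
- bush_a: Steel bush at the +y end of the bar, part of it: an upright cylinder 24 mm across, 3 mm proud of the bar's top, hanging 42 mm below its underside. Origin on the bush's axis at mid-thickness of the bar, 105 mm from the bar's centre. One bush may be far heavier inside than the other, so the balance point lies up to 40 mm from the bar's centre, either way.
- bush_b: The same at the -y end, alike to look at; its weight differs. With both bushes hanging, the arm's centre of mass lies some 10 mm below the bar's underside, so that near balance it settles level by itself, its rocking dying out in a second or two.
- edge_top (a point): Middle of the top of the knife edge, 69 mm above the table; axes as the stand's, z up. The edge is a blunt steel blade 18 mm long along x (a little less than the bar's width) and 7 mm wide along y, on a post 16 mm wide (y) from 20 mm below its top down, with a 50 mm (x) by 26 mm foot. The link arm lies across it, its length along y.
- stand: The balancing stand, fixed to the table: a grey base plate 70 mm (x) by 400 mm (y), 15 mm thick, so its top lies 54 mm below the edge's top. Origin in the middle of its underside, on the table, right under the edge. A bush of the level arm clears the plate by 12 mm.
- edge: The steel blade of the knife edge, 18 (x) by 7 (y) by 20 mm tall, in a stiff rubber mount on the stand, so that it can rock about its x by some 0.02 rad under the bar and damps the bar's rocking. Origin on its middle line, 5 mm below its top; axes as the stand's. It can dent the bar: the bar must not be pressed on it with more than 20 N.
- saddle_mid (a point): Centre (half-way up) of the black marker saddle, 15 g, 35 mm high, loose, standing on its legs on the table. Bridge 31 (x) by 16 (y) by 4 mm, its underside 12.5 mm and its top 8.5 mm below this point; two legs 3 mm thick, 5 mm long, 25 mm apart in x, straddle the bar. On top a 12 by 12 mm upright grip 26 mm tall. Seated, this point lies 15.5 mm above the bar's centre.
- tape_roll: Bystander: a roll of blue tape lying flat, 96 mm across, 24 mm high; origin under its centre.
- grease_jar: Bystander: a white jar, 64 mm across, 70 mm high; origin under its centre.
- driver: Bystander: a screwdriver with a black handle, lying flat.
There are look-alikes about, which are no part of the job. Leave any turquoise look-alike of the part that bears bar_mid alone.

How it is judged:
By the outcome, as a careful person would: the job done as asked, in the order asked, and still so for the second after the job is handed in, with the robot touching nothing.
It also fails if it takes over 72 s, if anything falls off the work surface, if the arm or the gripper's body presses on something with over 40 N, if the wrist force passes 120 N, or if a joint passes its speed limit or range.

### The arm

A 6-joint arm with a two-finger parallel gripper is mounted at the origin on the work surface. World frame = base frame: x ahead of the robot, y to its left, z up, the work surface at z = 0. Lengths are in m, angles in rad, forces in N, time in s.
With the tool pointing down it reaches from about 0.25 to 0.775 m from the base axis. Payload 8.9 kg.
Tool frame: the origin (TCP) lies at the very end of the fingers, on their centre line; the grasp point (between the pads) lies 19 mm behind it; x points along the fingers, y is the direction in which the jaws open and shut, and the axes are right-handed (so a half turn about x gives the same grasp; the last joint's range is limited). The gripper opens to 85 mm and grips with 20 to 120 N. Pads are 22 mm wide; open, the fingers measure 114 mm over their backs; the gripper's body (76 mm by 85 mm) begins 54 mm behind the grasp point. The pads swing forward as they close: fully open they stand 13 mm farther back than shut.
Start: joints at [-1.338, 0.291, -0.153, 1.127, 0, 1.431], TCP at [0.191, -0.489, 0.231] pointing down, gripper open.
Joint ranges: [-2.52, 2.52], [-0.91, 1.74], [-1.3, 1.37], [-1.96, 2.02], [-1.52, 1.47], [-3.14, 3.14]. Speed limits (rad/s): [2.22, 2.22, 2.79, 3.14, 3.14, 3.14].

### API

Orientations are given as a unit quaternion [w, x, y, z].
In Python, from rig import bot gives the robot as it stands. Calls block until the motion is done:
- bot.reach(position, orientation): joint-space move of the TCP to a pose.
- bot.servo_line(position, speed=0.15, frame=None): straight line of the TCP; frame=None keeps the orientation; speed is the mean speed in m/s.
- bot.move_j(angles): joint-space move.
- bot.gripper_open() and bot.gripper_close(): open the fingers fully, or close them until they stop; the grip force is fixed at half the most.
- bot.wait(seconds).
- bot.inverse_kinematics(position, orientation): joint angles nearest the present ones, or None.
- bot.state(): the state.
- bot.camera(name): name is "scene" or "top"; returns a dict with "frame" (480x640x3 uint8, red, green, blue), "intrinsics" (3x3 intrinsics, pixels), "dist_coeffs" ([k1, k2, p1, p2, k3] as OpenCV has them; the pictures are not rectified), "extrinsics" (4x4, takes a point from world to camera coordinates). Camera axes: x right, y down, z forward; pixel columns grow to the right and rows downward; lengths in m; the calibration is good to about 2 mm. A picture is of the moment at which its call begins. There is no depth.
A pose or a line that the arm cannot do raises bot.Unreachable and nothing moves.
- bot.sign_off(): hands the job in, once; it reports no verdict.
The state is a dict: "time": time; "joints": joint angles; "joint_vel": joint speeds; "joint_torque": joint torques, N m; "ee_pos": TCP position; "ee_rot": TCP orientation; "ft_force": force on the tool from outside, world axes, zero at the start; "moment": the same for the moment, N m; "opening": opening from 0.0 (shut) to 1.0 (fully open).
Only numpy, scipy, OpenCV 4.12 (cv2) and the standard library are available. Lean on these libraries where they do the work, as an engineer would, in place of code of your own. Each camera call takes 0.05 s, during which the arm holds its last target. There are 200 camera calls.

## Working session

There is one attempt and no reset: what is moved stays moved. The work goes in short steps, each a Python script; the robot and the scene stay as the last script left them, time stands still between calls to the robot, and variables do not carry over. Pictures are saved under pics/ and viewed, on a budget of 10 in all, crops included, one or two more only if the job needs it, and the job is handed in when it is done.

```bash
ls; mkdir -p pics; python3 - <<'E'
from rig import bot
import cv2,numpy as np
for n in("scene","top"):
    c=bot.camera(n); cv2.imwrite(f"pics/{n}0.png",c["frame"][:,:,::-1])
    print(n,np.round(c["intrinsics"],1).tolist(),c["dist_coeffs"],np.round(c["extrinsics"],3).tolist())
print(bot.state())
E
```

```text
pics
scene [[444.2, 0.0, 317.7], [0.0, 444.2, 238.1], [0.0, 0.0, 1.0]] [-0.06942024  0.          0.          0.          0.        ] [[0.781, 0.624, -0.003, -0.421], [0.442, -0.556, -0.704, -0.188], [-0.441, 0.549, -0.711, 1.065], [0.0, 0.0, 0.0, 1.0]]
top [[487.7, 0.0, 316.8], [0.0, 487.7, 234.6], [0.0, 0.0, 1.0]] [-0.10803465  0.          0.          0.          0.        ] [[0.018, -1.0, 0.023, -0.026], [-0.986, -0.021, -0.166, 0.545], [0.166, -0.019, -0.986, 0.863], [0.0, 0.0, 0.0, 1.0]]
{'time': 0.1, 'joints': array([-1.33831552e+00,  2.91234432e-01, -1.54056268e-01,  1.12667842e+00,
        8.55498621e-06,  1.43149575e+00]), 'joint_vel': array([ 3.51338300e-04, -2.33197549e-03,  1.42650020e-03, -3.57372977e-04,
       -3.57797760e-04, -7.47492871e-05]), 'joint_torque': array([ 1.45327358e-03, -5.37976205e+01,  3.31918895e+01,  9.29173169e-03,
       -7.31632372e-05,  4.28084789e-06]), 'ee_pos': array([ 0.19063545, -0.48874973,  0.23078225]), 'ee_rot': array([-0.1302745 , -0.69490835, -0.13110317,  0.69494093]), 'ft_force': array([ 0.38915936, -0.59271566, -0.34923723]), 'moment': array([-0.01124795,  0.03798358, -0.03646   ]), 'opening': 1.0017492389042966}
```

View pics/scene0.png

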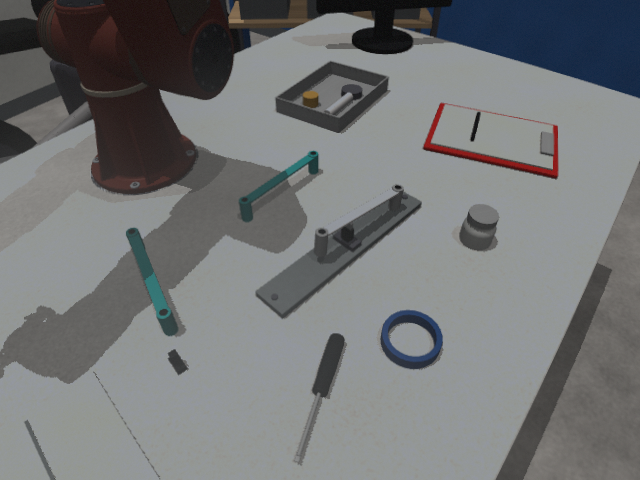

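View pics/top0.png

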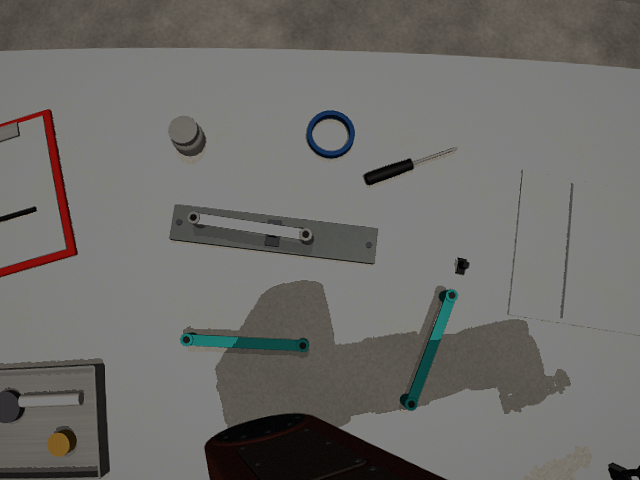

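The top view shows the bar from (193,217) to (305,235) and the saddle at (461,266). In the scene view the bushes are at (398,188) and (321,233), and the saddle is at (177,361). The bar sits toward +y of the foot, which is at about (273,235).

```bash
cat > h.py <<'E'
from rig import bot
import cv2,numpy as np
def ray(c,px):
    E=c["extrinsics"];R=E[:3,:3]
    u=cv2.undistortPoints(np.array([[px]],float),c["intrinsics"],c["dist_coeffs"])[0,0]
    d=R.T@np.array([u[0],u[1],1]);return -R.T@E[:3,3],d/np.linalg.norm(d)
def onz(c,px,z):
    o,d=ray(c,px);return o+d*(z-o[2])/d[2]
def tri(c1,p1,c2,p2):
    o1,d1=ray(c1,p1);o2,d2=ray(c2,p2)
    t=np.linalg.lstsq(np.c_[d1,-d2],o2-o1,rcond=None)[0]
    a,b=o1+t[0]*d1,o2+t[1]*d2
    return (a+b)/2,np.linalg.norm(a-b)
def proj(c,p):
    E=c["extrinsics"];r=cv2.Rodrigues(E[:3,:3])[0]
    return cv2.projectPoints(np.array([p],float),r,E[:3,3],c["intrinsics"],c["dist_coeffs"])[0].ravel()
E
python3 - <<'E'
from h import *
t=bot.camera("top");s=bot.camera("scene")
np.set_printoptions(precision=4,suppress=True)
for n,p in dict(c1=(175,205),c2=(378,228),c3=(374,264),c4=(169,240),h1=(179,222),h2=(368,244)).items(): print(n,onz(t,p,.015))
print("A",tri(t,(193,217),s,(398,188)));print("B",tri(t,(305,235),s,(321,233)))
print("saddle grip",tri(t,(461,262),s,(175,354)),onz(t,(461,266),.01))
def crop(c,x,y,w,h,k): return cv2.resize(c["frame"][y:y+h,x:x+w,::-1],None,fx=k,fy=k,interpolation=cv2.INTER_CUBIC)
a=crop(t,160,190,230,85,3.4); 
b=crop(s,255,170,175,150,2.2);d=crop(s,140,330,60,60,5);e=crop(t,435,240,50,50,6)
H=np.zeros((600,790,3),np.uint8)
for im,x,y in((a,0,0),(b,0,289)): H[y:y+im.shape[0],x:x+im.shape[1]]=np.clip(im*1.6,0,255)[:600-y,:790-x]
x=390
for im in(cv2.resize(d,(195,195)),cv2.resize(e,(195,195))): H[295:490,x:x+195]=np.clip(im*1.6,0,255);x+=200
cv2.imwrite("pics/crops1.png",H)
E
```

```text
c1 [0.6031 0.2624 0.015 ]
c2 [ 0.5659 -0.1341  0.015 ]
c3 [ 0.4956 -0.1262  0.015 ]
c4 [0.5337 0.2694 0.015 ]
h1 [0.5694 0.2522 0.015 ]
h2 [ 0.5341 -0.1146  0.015 ]
A (array([0.5711, 0.2146, 0.0635]), np.float64(0.002454160836910592))
B (array([0.5392, 0.0074, 0.0778]), np.float64(0.001523323469535247))
saddle grip (array([ 0.4997, -0.2932,  0.0299]), np.float64(0.0038002336152149537)) [ 0.4952 -0.2978  0.01  ]
```

View pics/crops1.png

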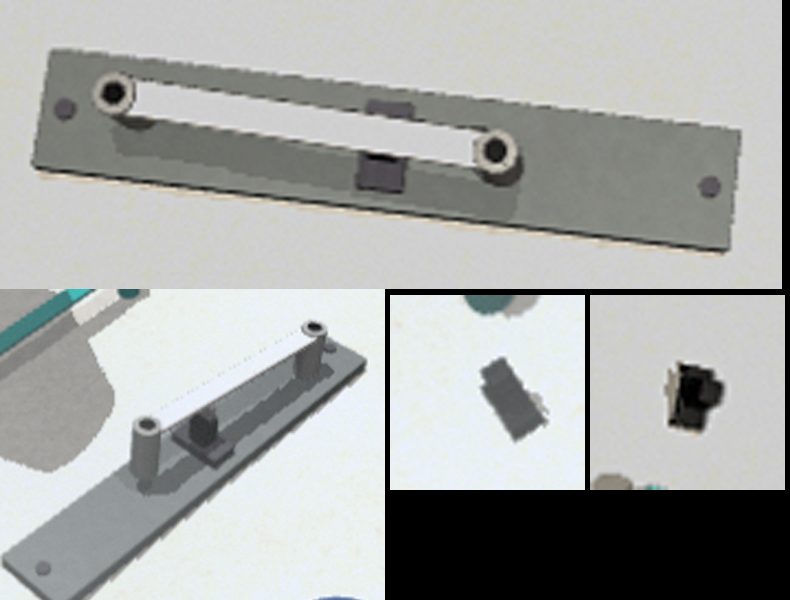

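The crops show the bar with the +y bush (A) resting on the plate and its centre about 43 mm toward +y of the edge. The heights (A 64 mm, B 78 mm), the 210 mm span and the 70x400 mm plate all match what was given. The saddle stands upright, with its bridge roughly along x. I'll push A with closed fingers in small steps along the stand axis and watch from the scene camera.

```bash
cat >> h.py <<'E'
from scipy.optimize import least_squares
from scipy.spatial.transform import Rotation as Ro
EDGE=np.array([.5507,.0685,.069]); YAW=-.096
YD=np.array([-np.sin(YAW),np.cos(YAW),0]); XD=np.array([np.cos(YAW),np.sin(YAW),0])
def quat(phi):  # tool down, jaws along heading phi
    y=np.array([np.cos(phi),np.sin(phi),0]);x=np.array([0,0,-1.]);
    q=Ro.from_matrix(np.c_[x,y,np.cross(x,y)]).as_quat();return q[[3,0,1,2]]
def model(p):  # s, yaw, tilt(+ = A up), lateral -> holes A,B
    s,yaw,th,l=p
    d=np.array([-np.sin(yaw)*np.cos(th),np.cos(yaw)*np.cos(th),np.sin(th)])
    up=np.array([np.sin(yaw)*np.sin(th),-np.cos(yaw)*np.sin(th),np.cos(th)])
    m=EDGE+.003*up+s*d+l*XD
    return m+.105*d+.006*up,m-.105*d+.006*up
def hole(c,px,r=8):
    x,y=np.round(px).astype(int);g=cv2.cvtColor(c["frame"],cv2.COLOR_RGB2GRAY)[y-r:y+r+1,x-r:x+r+1].astype(float)
    lo=g[r-5:r+6,r-5:r+6].min();n,lab,st,ce=cv2.connectedComponentsWithStats((g<lo+30).astype(np.uint8))
    k=[i for i in range(1,n) if 3<=st[i,4]<=80]
    if not k: return None
    i=min(k,key=lambda i:np.hypot(*(ce[i]-r)));return ce[i]+[x-r,y-r]
def look(p0,cams=("scene",)):
    obs=[]
    for n in cams:
        c=bot.camera(n)
        for j,P in enumerate(model(p0)):
            h=hole(c,proj(c,P))
            if h is not None: obs.append((c,j,h))
    w=np.array([.02,.05,.1,.001])  # weak prior
    f=lambda p:np.r_[np.concatenate([proj(c,model(p)[j])-h for c,j,h in obs]),(p-p0)/w*.3]
    r=least_squares(f,p0,x_scale=w);return r.x,len(obs),np.sqrt(np.mean(r.fun[:2*len(obs)]**2))
E
python3 - <<'E'
from h import *
np.set_printoptions(precision=4,suppress=True)
p0=np.array([.043,-.15,-.075,-.002])
for cams in(("top","scene"),("scene",),("top",)): print(cams,look(p0,cams))
p,_,_=look(p0,("top","scene"))
np.save("p.npy",p)
A=model(p)[0]; print("A",A,model(p)[1])
bot.gripper_close()
st=A+.045*YD
for z in(.23,.06):
    t=[*st[:2],z]
    if z>.1: bot.reach(t,quat(YAW))
    else: bot.servo_line(t)
s=bot.state();print(s["time"],s["ee_pos"],s["ft_force"],s["opening"],s["joints"])
for cams in(("scene",),("top","scene")): print(cams,look(p,cams))
c=bot.camera("scene");d=bot.camera("top")
cv2.imwrite("pics/push0.png",np.hstack([cv2.resize(c["frame"][120:320,250:450,::-1],(400,400)),cv2.resize(d["frame"][140:340,140:340,::-1],(400,400))]))
E
```

```text
('top', 'scene') (array([ 0.0419, -0.1426, -0.0814, -0.0014]), 4, np.float64(0.3883101630969094))
('scene',) (array([ 0.0431, -0.1432, -0.0815, -0.0016]), 2, np.float64(0.03402153608149948))
('top',) (array([ 0.041 , -0.1439, -0.0815, -0.002 ]), 2, np.float64(0.0025294331103676592))
A [0.5702 0.2143 0.066 ] [0.5405 0.0071 0.0831]
5.5 [0.5752 0.2593 0.0609] [-0.319  -0.3349  1.0491] -0.00032644831543737155 [ 0.3077  0.62   -0.0978  0.8515 -0.      1.9746]
('scene',) (array([ 0.0432, -0.1415, -0.0823, -0.001 ]), 2, np.float64(0.02911146356707892))
('top', 'scene') (array([ 0.0419, -0.1433, -0.0821, -0.0014]), 4, np.float64(0.41078194844910093))
```

View pics/push0.png

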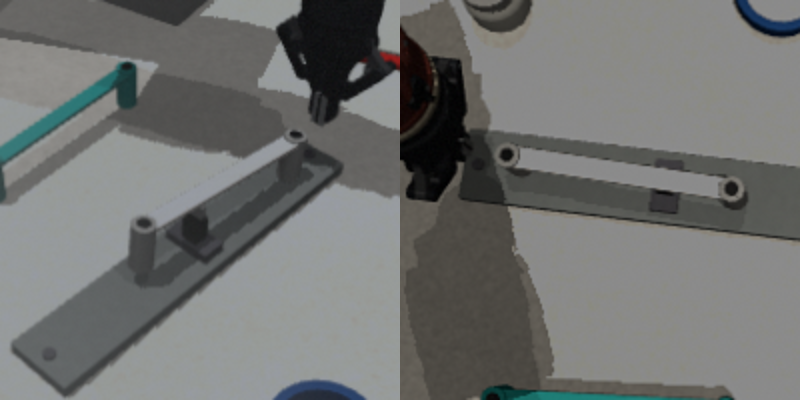

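```bash
cat >> h.py <<'E'
def step(p,d,sg,z=.054,v=.03,gap=.006):
    """push bush A (sg=+1) / B (sg=-1) toward the edge by d past expected contact, back off, settle, measure"""
    P=model(p)[0 if sg>0 else 1]; L=.105+sg*p[0]
    lat=np.clip(-(YAW-p[1])*L*sg,-.3*d,.3*d) if d>0 else 0  # steer yaw to the stand's
    ax=(P-EDGE)@XD-p[3]
    a=P+sg*.0235*YD
    q=lambda v,z:[v[0],v[1],z]
    bot.servo_line(q(a+sg*gap*YD,z),.06)
    e=a-sg*d*YD+lat*XD
    bot.servo_line(q(e,z),v)
    f=bot.state()["ft_force"]
    bot.servo_line(q(e+sg*gap*YD,z),.04)
    bot.wait(.3)
    p2,n,r=look(p);np.save("p.npy",p2)
    print(round(bot.state()["time"],1),p2,n,round(r,2),"dir f",round(f@YD,2),round(f[2],2),flush=True)
    return p2
E
python3 - <<'E'
from h import *
np.set_printoptions(precision=4,suppress=True)
p=np.load("p.npy")
for i in range(4):
    p=step(p,.005,1)
    if p[2]>-.065: break
E
```

```text
7.3 [ 0.037  -0.1434 -0.0806 -0.0014] 2 0.0 dir f -0.07 0.42
8.8 [ 0.032  -0.1412 -0.0852 -0.0015] 2 0.01 dir f -0.86 0.75
10.2 [ 0.0269 -0.1373 -0.0879 -0.0014] 2 0.01 dir f 0.55 0.4
11.6 [ 0.0218 -0.1323 -0.0927 -0.0016] 2 0.01 dir f 0.56 0.0
```

```bash
python3 - <<'E'
from h import *
np.set_printoptions(precision=4,suppress=True)
p=np.load("p.npy")
for i in range(13):
    p=step(p,.004 if i>0 else .004,1)
    if p[2]>-.8*.0119/(.105+p[0]): break
E
```

```text
13.0 [ 0.0178 -0.126  -0.0955 -0.0017] 2 0.01 dir f 0.22 -0.45
14.4 [ 0.0139 -0.1247 -0.1022 -0.0015] 2 0.02 dir f 0.03 0.35
15.7 [ 0.0099 -0.1231 -0.0993 -0.002 ] 2 0.03 dir f 0.01 0.19
17.1 [ 0.0062 -0.1146 -0.107  -0.002 ] 2 0.0 dir f -0.62 0.34
18.5 [ 0.0023 -0.1188 -0.1097 -0.0018] 2 0.01 dir f -1.09 -0.03
19.9 [-0.0013 -0.1141 -0.1132 -0.002 ] 2 0.01 dir f -0.05 0.01
21.3 [-0.0053 -0.1079 -0.0288 -0.0017] 2 0.02 dir f -0.7 0.31
```

```bash
python3 - <<'E'
from h import *
np.set_printoptions(precision=4,suppress=True)
p=np.load("p.npy")
bot.wait(1.0); p,n,r=look(p); print(p,n,r)
p=step(p,.0015,1,v=.015)
bot.wait(1.0); p,n,r=look(p); print(p,n,r)
np.save("p.npy",p)
E
```

```text
[-0.0053 -0.1059 -0.0846 -0.0021] 2 0.02829713018758382
23.9 [-0.0068 -0.1072 -0.0206 -0.0018] 2 0.02 dir f 0.63 1.03
[-0.0065 -0.1092 -0.0362 -0.0017] 2 0.005476478999242307
```

```bash
python3 - <<'E'
from h import *
np.set_printoptions(precision=4,suppress=True)
p=np.load("p.npy")
p=step(p,.0024,1,v=.015)
for i in range(2): bot.wait(.8); p,n,r=look(p); print(p,n,r)
np.save("p.npy",p)
E
```

```text
26.5 [-0.0089 -0.106  -0.0063 -0.0017] 2 0.0 dir f 0.47 0.19
[-0.0088 -0.1085  0.0024 -0.0016] 2 0.004779717892222187
[-0.0091 -0.1062 -0.0011 -0.0016] 2 0.0017983113324974579
```

```bash
python3 - <<'E'
from h import *
np.set_printoptions(precision=4,suppress=True)
e=bot.state()["ee_pos"]
bot.servo_line(e+.02*YD,.1); e=bot.state()["ee_pos"]; bot.servo_line([e[0],e[1],.23],.25)
p,n,r=look(np.load("p.npy"),("top","scene")); print(p,n,r)
H=[]
for n,(x,y) in(("top",(461,266)),("scene",(177,361))):
    c=bot.camera(n);f=c["frame"][y-20:y+20,x-20:x+20]
    hsv=cv2.cvtColor(f,cv2.COLOR_RGB2HSV);m=((hsv[:,:,2]<85)&(hsv[:,:,1]<90)).astype(np.uint8)
    k,lab,st,ce=cv2.connectedComponentsWithStats(m)
    i=lab[20,20] or 1+np.argmax(st[1:,4])
    pts=np.argwhere(lab==i)[:,::-1].astype(np.float32)
    print(n,st[i],ce[i]+[x-20,y-20],cv2.minAreaRect(pts))
    H.append(cv2.resize(np.clip(f[:,:,::-1]*(1.6 if n=="scene" else 2.5),0,255).astype(np.uint8),(400,400),interpolation=cv2.INTER_NEAREST))
cv2.imwrite("pics/sad.png",np.hstack(H)); print(bot.state()["time"])
E
```

```text
[-0.0099 -0.1058 -0.002  -0.002 ] 4 0.35668432960723084
top [ 14  12  14  17 149] [461.6846 266.1745] ((21.173171997070312, 20.358535766601562), (11.663787841796875, 16.273426055908203), 12.094757080078125)
scene [ 11   9  20  25 248] [176.7097 361.8185] ((19.23076820373535, 20.346153259277344), (23.574758529663086, 11.094003677368164), 56.3099365234375)
29.6333
```

View pics/sad.png

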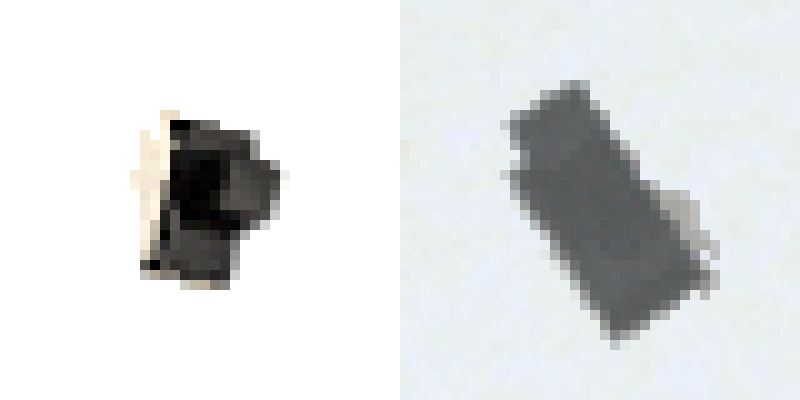

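```bash
python3 - <<'E'
from h import *
np.set_printoptions(precision=4,suppress=True)
t=bot.camera("top");s=bot.camera("scene")
T=lambda X,Y:(441+X/10-.5,246+Y/10-.5)
S=lambda X,Y:(157+X/10-.5,341+Y/10-.5)
for n,P in dict(tl=(172,120),tr=(258,130),bl=(145,272),br=(232,288)).items(): print(n,onz(t,T(*P),.009))
print("bridge",onz(t,T(203,202),.009)," grip top",onz(t,T(252,192),.035))
# scene: grip top face
print("scene grip top centre(guess)",onz(s,S(550,125),.035))
for P in((.497,-.294),):
    for z in(.009,.035): print(z,proj(t,[*P,z]),proj(s,[*P,z]))
E
```

```text
tl [ 0.5119 -0.292   0.009 ]
tr [ 0.5102 -0.3092  0.009 ]
bl [ 0.482  -0.2858  0.009 ]
br [ 0.4791 -0.3031  0.009 ]
bridge [ 0.4959 -0.2977  0.009 ]  grip top [ 0.4951 -0.299   0.035 ]
scene grip top centre(guess) [ 0.5431 -0.2598  0.035 ]
0.009 [458.9199 265.1001] [177.9789 360.138 ]
0.035 [463.1249 263.6676] [173.9708 351.4279]
```

```bash
python3 - <<'E'
from h import *
np.set_printoptions(precision=4,suppress=True)
p=np.load("p.npy")
G=np.array([.4955,-.2983]);sy=-.17
j0=bot.state()["joints"]
c=[(abs(j[5]),ph) for ph in(sy+np.pi/2,sy-np.pi/2) if (j:=bot.inverse_kinematics([*G,.12],quat(ph))) is not None];print(c)
dph=min(c)[1]-sy
bot.gripper_open()
bot.reach([*G,.14],quat(sy+dph)); bot.servo_line([*G,.013],.1)
bot.gripper_close(); s=bot.state(); print(s["ee_pos"],s["opening"],s["ft_force"],s["time"])
zg=s["ee_pos"][2]
bot.servo_line([*G,.19],.2)
T=EDGE[:2]+p[3]*XD[:2]
bot.reach([*T,.19],quat(p[1]+dph))
bot.servo_line([*T,zg+.070+.02],.1)
np.save("g.npy",[zg,dph,*T])
s=bot.state();print(s["ee_pos"],s["joints"],s["time"])
H=[]
for n,P,z in(("top",[*T,.09],5),("scene",[*T,.09],5)):
    c=bot.camera(n);x,y=proj(c,P).astype(int);print(n,x,y)
    H.append(cv2.resize(np.clip(c["frame"][y-40:y+40,x-40:x+40,::-1].astype(float)*1.5,0,255).astype(np.uint8),(400,400),interpolation=cv2.INTER_NEAREST))
cv2.imwrite("pics/hov.png",np.hstack(H))
E
```

```text
[(np.float64(0.49828381354073104), 1.4007963267948966), (np.float64(2.6433088400490625), -1.7407963267948965)]
[ 0.4956 -0.2983  0.0132] 0.12041613972210774 [-0.9931 -0.0467  3.7314] 34.6667
[0.5496 0.0686 0.1037] [-0.0079  0.4466 -0.2775  0.8457 -0.      0.0984] 38.1
top 270 227
scene 346 211
```

View pics/hov.png

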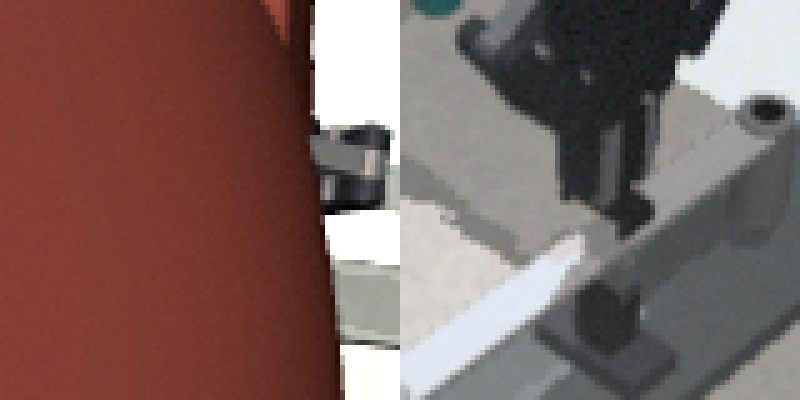

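The scene crop shows the saddle's near leg at about (352,213), where it should project to (351.5,213), so it is straight in the grip and over the edge. The bar is still level. I'll lower it gently and release.

```bash
python3 - <<'E'
from h import *
np.set_printoptions(precision=4,suppress=True)
p=np.load("p.npy"); zg,dph,tx,ty=np.load("g.npy")
f0=np.mean([(bot.wait(.05),bot.state()["ft_force"])[1] for _ in range(5)],0)
bot.servo_line([tx,ty,zg+.072],.04)
for dz in(.0712,.0706,.0702):
    bot.servo_line([tx,ty,zg+dz],.01); bot.wait(.05)
    s=bot.state();print(dz,s["ee_pos"][2]-zg,s["ft_force"]-f0)
    if s["ft_force"][2]-f0[2]>2.5: break
bot.gripper_open(); bot.wait(.2)
e=bot.state()["ee_pos"]
bot.servo_line([tx,ty,e[2]+.04],.04)
bot.servo_line([tx,ty,.24],.2)
print(look(p),bot.state()["time"])
j=bot.state()["joints"].copy(); j[0]-=1.0; bot.move_j(j)
for k in range(2): print(look(p,("top","scene")),bot.state()["time"])
H=[]
for n in("top","scene"):
    c=bot.camera(n);x,y=proj(c,[tx,ty,.08]).astype(int)
    H.append(cv2.resize(np.clip(c["frame"][y-60:y+60,x-60:x+60,::-1].astype(float)*1.5,0,255).astype(np.uint8),(400,400),interpolation=cv2.INTER_NEAREST)); print(x,y)
cv2.imwrite("pics/fin.png",np.hstack(H))
E
```

```text
0.0712 0.07133812423653174 [0.2473 0.0326 0.5686]
0.0706 0.07059913388313732 [0.7597 0.1832 0.251 ]
0.0702 0.07019129377587255 [0.5356 0.3588 0.6688]
(array([-0.0091, -0.1032,  0.0006, -0.0019]), 2, np.float64(0.021946611862080672)) 42.7917
(array([-0.0098, -0.1066, -0.0023, -0.002 ]), 4, np.float64(0.38348101787132527)) 44.8083
(array([-0.0098, -0.1065, -0.0013, -0.002 ]), 4, np.float64(0.37933301146567683)) 44.9083
270 228
345 215
```

View pics/fin.png

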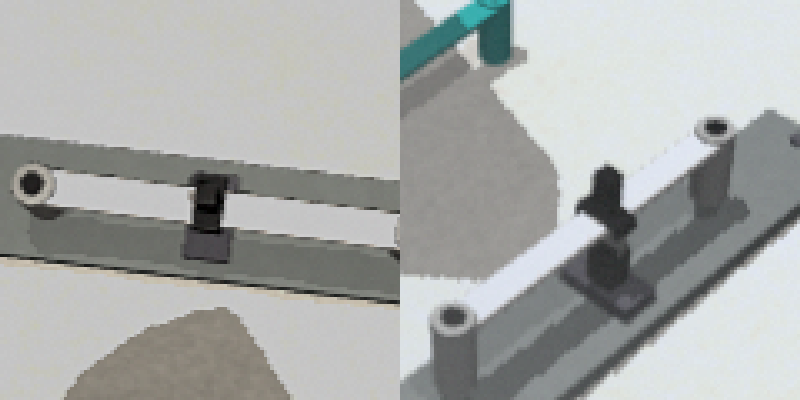

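The final crops show the saddle seated square astride the bar, right above the blade, with both bushes clear. I'll check the saddle numerically once, then hand in.

```bash
python3 - <<'E'
from h import *
np.set_printoptions(precision=4,suppress=True)
p=np.load("p.npy"); tx,ty=np.load("g.npy")[2:]
t=bot.camera("top");s=bot.camera("scene")
def blob(c,P,r):
    x,y=np.round(proj(c,P)).astype(int);g=cv2.cvtColor(c["frame"],cv2.COLOR_RGB2GRAY)[y-r:y+r+1,x-r:x+r+1]
    m=np.argwhere(g<40);return m[:,::-1].mean(0)+[x-r,y-r],len(m),m.min(0)+[y-r,x-r],m.max(0)+[y-r,x-r]
print("top",blob(t,[tx,ty,.085],11),"expect bridge",proj(t,[tx,ty,.079]),"grip top",proj(t,[tx,ty,.105]))
print("scene",blob(s,[tx,ty,.095],9),"expect mid",proj(s,[tx,ty,.092]),"top",proj(s,[tx,ty,.105]))
q,n,r=look(p);print(q,bot.state()["time"],bot.state()["joint_vel"].round(3))
if abs(q[2])<.015: bot.sign_off();print("signed")
E
```

```text
top (array([272.1104, 228.3067]), 163, array([220, 266]), array([238, 280])) expect bridge [270.7161 228.3941] grip top [269.6648 225.7356]
scene (array([346.1508, 213.4127]), 126, array([205, 338]), array([219, 353])) expect mid [346.1808 211.0235] top [346.4931 205.5411]
[-0.0089 -0.1086  0.0001 -0.0016] 45.1583 [-0.002 -0.    -0.     0.    -0.    -0.   ]
the job is handed in; nothing more can be done
signed
```

The link arm is balanced level on the knife edge with both ends free, and the black saddle sits astride it above the edge. I handed the job in at about 45 s of the 72 s allowed; no verdict is reported.

- **Balancing:** I pushed the +y bush along in small steps with the closed fingers until the bar settled level. The balance point is with the bar's centre about 9 mm toward −y of the edge. Wrist readings during the pushes stayed around 1 N, near the sensor's noise, and nothing pressed the bar down on the edge.
- **Saddle:** I gripped it by its upright grip, set it on the bar above the edge, let go and moved the robot well clear. The wrist force changed by under 1 N while it was being lowered.
- **Last checks:** The tilt read 0.000 rad from the scene camera, and −0.001 to −0.002 rad from both cameras just before. The final picture shows the saddle square on the bar and both bushes clear of the plate.
- **Where readings disagreed:** The saddle's position agrees with the edge to about 1 px (2 mm) sideways. The top view's dark patch read 1.4 px to one side, but it may include the saddle's side wall. The two cameras differ by about 1 mm on where the bar sits along the edge. The bar also lies about 2 mm off the edge's centre across its width and about 0.01 rad off the stand's axis.
- **Bystanders:** I touched neither the tape roll, jar and screwdriver nor the turquoise look-alikes, though I did not re-measure their positions.

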